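Tip the face-down medal up out of its pocket and hold it for a colleague

ROBOT

A 7-joint arm with a two-finger parallel gripper is mounted at the origin on a cart in front of the work surface, level with it; the furniture and walls round the work are solid. World frame = base frame: x ahead of the robot, y to its left, z up, the work surface at z = 0. Lengths are in m, angles in rad, forces in N, time in s.
With the tool pointing down it reaches from about 0.35 to 0.9 m from the base axis. Payload 8.1 kg.
Tool frame: the origin (TCP) lies at the very end of the fingers, on their centre line; the grasp point (between the pads) lies 19 mm behind it; z points along the fingers, y is the line along which they close (so a half turn about z gives the same grasp; the last joint's range is limited). The gripper opens to 92 mm and grips with 3 to 60 N. Pads are 19 mm wide; open, the fingers measure 130 mm over their backs; the gripper's body (75 mm by 190 mm) begins 47 mm behind the grasp point.
Start: joints at [1.152, 0.434, 0.025, 1.573, -0.012, 1.134, -0.075], TCP at [0.194, -0.594, 0.227] pointing down, gripper open.
Joint ranges: [-2.62, 2.62], [-0.44, 2.09], [-1.27, 1.32], [0.08, 2.57], [-1.32, 4.46], [0.12, 2], [-2.74, 2.74]. Speed limits (rad/s): [2.22, 2.22, 3.01, 3.01, 3.14, 3.14, 3.14].

INTERFACE

Orientations are given as a rotation vector (axis times angle).
In Python, from cell import arm gives the robot as it stands.
- The arm moves only by the shell command python3 -m pendant 'ROWS' [FORCE]. ROWS is a JSON object of lists of equal length, an entry for each row: "slide": the shift along the tool's x, y, z in units of 0.3 m (1.0 is 0.3 m), a list of three; "dr": the turn, a rotation vector about the tool's x, y, z in units of 0.12 rad (1.0 is 0.12 rad), a list of three; "claw": the opening, from 0 (shut) to 1 (fully open). In form: {"slide": [[tx, ty, tz], ...], "dr": [[ax, ay, az], ...], "claw": [claw, ...]}. A call has 1 to 10 rows; each row shifts and turns the commanded pose from where the row before left it, along the tool's axes as they then stand; what a row does not reach is not made up. A row lasts 1/10 s, in which the tool goes at most 50 mm and 8.59 degrees, less where a joint would pass 70% of its speed; a pose out of reach is approached as far as the arm can. A call with a number of a shift or a turn outside -1 to 1 is refused whole. A call with a gripper value outside its range is refused whole. The fingers move at their own pace and stop on an object; FORCE is the grip in N (left out, the last holds). Time passes only in rows, so rows that do not move let the fingers close. It gives the time, the measured TCP pose, the force, the opening and the grip force at its end, in the units of the state.
- arm.observe(): the state, without advancing time (a new reading comes with each control period).
- arm.get_image(name): name is "side" or "top" or "wrist"; returns the picture (420x560x3 uint8, red, green, blue); there is no depth.
- arm.calibration(name): a dict with "K" (3x3 intrinsics, pixels), "xyz" and "orientation" of the camera in the world. Camera axes: x right, y up, looking along -z (the intrinsics and any distortion apply to the point x, -y, -z); pixel columns grow to the right and rows downward; lengths in m; the calibration is good to about 2 mm. A picture is of the moment at which its call begins: read the wrist's pose just before it. calibration takes no time and is no camera call; for the wrist camera it gives the pose at the moment of the call.
- arm.sign_off(): hands the job in; it is judged then, once.
The state is a dict: "clock": time; "joints": joint angles; "dq": joint speeds; "joint_efforts": joint torques, N m; "position": TCP position; "ee_rot": TCP orientation; "force": force on the tool from outside, world axes, zero at the start; "ft_torque": the same for the moment, N m; "width": opening from 0.0 (shut) to 1.0 (fully open); "gripper_force": force on a finger pad.
Only numpy, scipy, OpenCV 4.12 (cv2) and the standard library are available. Lean on these libraries where they do the work, as an engineer would, in place of code of your own. Each camera call takes 0.05 s, during which the arm holds its last target. There are 200 camera calls.

TASK

One of the three medals in the pocket board on the bench lies face down, with its plain back showing. With the fingertips, press gently on its rim at the finger notch so that its opposite edge, the one with the strap slot, tips up clear of the board's face, and finish while holding it there, so that I can take it by that edge and turn it over. Only press it, do not grasp it or lift it out, and leave the other two medals and the things round the board alone.

Things in the scene. Friction and masses are not known exactly. Their poses are not given: they have to be found in the camera images.
- board: Grey plastic pocket board fixed to the bench, 118 mm deep (x), 344 wide (y), 28 high. Origin on its underside, z up; its front with three finger notches faces -x. Three octagonal pockets, 93 mm across flats, at x = 0, y = -104, 0, 104 mm. Their floor is 20 mm above the bench, so the medals (8 mm thick) lie flush with the board's face at 28 mm.
- rock_edge (a point): Middle of the rocking edge in the middle pocket, 20 mm above the bench; the others have theirs 104 mm along y. In each pocket the floor ends here, 10 mm in front of the centre; from here forward it is cut down to 5 mm above the bench, so a medal pressed on its front rim rocks over this edge. A notch 50 to 56 mm wide, open to the front and as deep, gives the fingers room.
- turned_medal: The medal lying face down (plain back up) in any one of the pockets: octagon 90 mm across flats, 8 mm thick, about 0.2 kg, loose. Origin at the centre of its upward back, y away from the notch, z down. Pressed at its notch-side rim it rocks under about 1 N; the far edge rises 2 to 3 mm for each mm the tips sink, until after some 8 mm the rim strikes the cut-down floor.
- press_spot (a point): Point on the upper surface of the face-down medal, 5 mm in from the middle of its rim at the finger notch and 30 mm in front of the rocking edge: a good place for the middle of the fingertips
- far_edge (a point): Middle of the far rim (away from the notch, beside the strap slot) of the face-down medal, on its upper surface; this edge shall rise
- medal_a: Another medal of the same size and metal, lying face up (coloured enamel showing) in one of the pockets; origin at the centre of its underside
- medal_b: The third medal, like medal_a, face up in the remaining pocket
- resin_jar: Jar with a black cap, 43 mm across, 55 mm high, standing to the left of the board; origin under its centre
- white_jar: White jar, 38 mm across, 42 mm high, near the other jar; origin under its centre
- tip_tin: Closed hinged tin, 65 x 89 x 28 mm, to the right of the board; origin under its centre
- brass_weight: Brass ring weight, 42 mm across, 10 mm high, behind the board; origin under its centre
- brush: Fine brush, 159 mm long, 10 mm thick, lying in front of the board; origin under its middle
- scraper: Blade scraper, 118 mm long, 20 mm wide, 15 mm high, lying behind of the board; origin under its middle

How it is judged:
At the end, for the whole second after the job is handed in: Fingertips still press the face-down medal (over 0.2 N) and keep it still, its far edge 7 mm or more above the board's face, its press spot 1.5 mm or more below, slid 12 mm at most toward the notch. Other medals within 6 mm, other things within 15 mm of where they lay (z of far_edge in the frame of board above 0.035 m and z of press_spot in the frame of board below 0.0265 m and contact force between the fingers and turned_medal above 0.2 N and horizontal distance between turned_medal and board below 0.12 m and x of turned_medal in the frame of board above -0.012 m and linear speed of turned_medal below 0.01 m/s and distance of each of medal_a, medal_b from where it was at the start of the episode below 0.006 m and distance of each of resin_jar, tip_tin, brass_weight, brush, white_jar, scraper from where it was at the start of the episode below 0.015 m); the arm keeps its last pose, push and grip.
It fails at once if The face-down medal is pressed hard (over 20 N) (contact force between the fingers and turned_medal above 20 N).
It fails at once if The face-down medal is lifted out: its notch side rises more than 5 mm above the board's face, or its middle more than 20 mm (z of press_spot in the frame of board above 0.033 m or z of turned_medal in the frame of board above 0.048 m).
It fails at once if One of the other medals is touched (over 1 N) or moved by more than 6 mm (contact force between any of the arm, the fingers and medal_a above 1 N or distance of any of medal_a, medal_b from where it was at the start of the episode above 0.006 m or contact force between any of the arm, the fingers and medal_b above 1 N).
It fails at once if A thing beside the board is pushed more than 15 mm (distance of any of resin_jar, tip_tin, brass_weight, brush, white_jar, scraper from where it was at the start of the episode above 0.015 m).
It also fails if it takes over 29 s, if anything falls off the work surface, if the arm or the gripper's body presses on something with over 40 N, if the wrist force passes 120 N, or if a joint passes its speed limit or range.

## Working session

There is one attempt and no reset: what is moved stays moved. The work goes in short steps, Python scripts to look and compute and a shell command to move; the robot and the scene stay as the last step left them, time stands still between calls to the robot, and variables do not carry over. Pictures are saved under pics/ and viewed, at most 10 in all, crops included, and the job is handed in when it is done.

```bash
mkdir -p pics
python3 - <<'E'
from cell import arm
import cv2,numpy as np
for n in ["top","side"]:
    im=arm.get_image(n); cv2.imwrite(f"pics/{n}0.png",im[:,:,::-1])
    c=arm.calibration(n); print(n,c)
s=arm.observe(); print({k:np.round(v,3) for k,v in s.items()})
E
```

```text
top {'K': array([[461.41337152,   0.        , 274.95674431],
       [  0.        , 461.41337152, 213.51688978],
       [  0.        ,   0.        ,   1.        ]]), 'xyz': array([ 0.36710565, -0.12335429,  1.06737604]), 'orientation': array([ 0.11444405, -0.07125768, -1.58672222])}
side {'K': array([[454.43769342,   0.        , 276.33505097],
       [  0.        , 454.43769342, 209.56850121],
       [  0.        ,   0.        ,   1.        ]]), 'xyz': array([0.17212924, 0.58669951, 0.7620983 ]), 'orientation': array([ 0.2545134 , -1.09673674, -2.49411371])}
{'clock': np.float64(0.1), 'joints': array([ 1.152,  0.435,  0.025,  1.574, -0.012,  1.134, -0.075]), 'dq': array([-0.   , -0.001, -0.   , -0.001, -0.001, -0.001, -0.001]), 'joint_efforts': array([ 2.0000e-03, -6.6913e+01,  9.8800e-01, -3.1515e+01, -6.1000e-02,
        3.7000e-02,  0.0000e+00]), 'position': array([ 0.194, -0.594,  0.226]), 'ee_rot': array([-3.101e+00, -4.940e-01,  1.000e-03]), 'force': array([ 0.639, -0.534,  0.336]), 'ft_torque': array([-0.007,  0.023, -0.033]), 'gripper_force': np.float64(0.0), 'width': np.float64(0.999)}
```

View pics/top0.png

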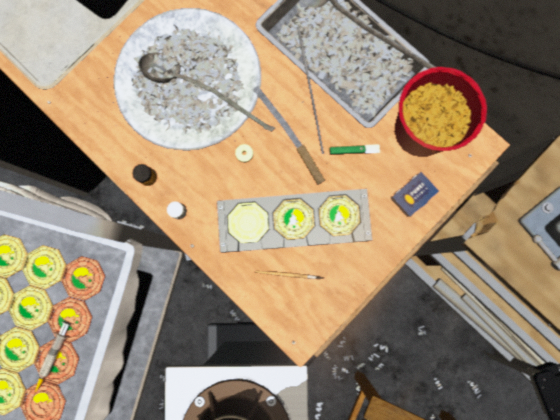

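View pics/side0.png

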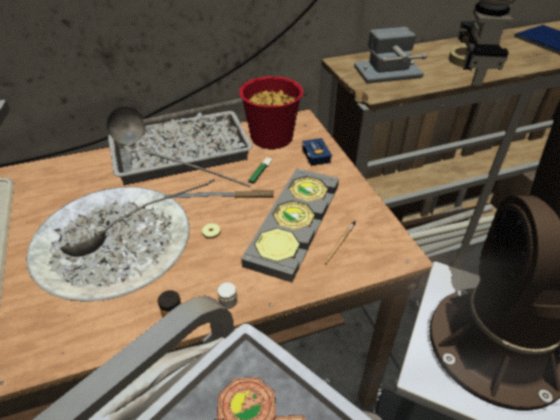

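The plain medal is in the left pocket, at about (248,222) in the top view; the notches face the robot. I'll enlarge the board to measure it.

```bash
cat > h.py <<'E'
import numpy as np,cv2
from scipy.spatial.transform import Rotation as R
def ray(c,u,v):
    K=c["K"];d=np.array([(u-K[0,2])/K[0,0],-(v-K[1,2])/K[1,1],-1.])
    return R.from_rotvec(c["orientation"]).apply(d)
def onz(c,u,v,z):
    d=ray(c,u,v);return c["xyz"]+d*(z-c["xyz"][2])/d[2]
def proj(c,p):
    q=R.from_rotvec(c["orientation"]).inv().apply(np.atleast_2d(p)-c["xyz"]);K=c["K"]
    return np.c_[K[0,2]-K[0,0]*q[:,0]/q[:,2],K[1,2]+K[1,1]*q[:,1]/q[:,2]]
E
python3 - <<'E'
import cv2
im=cv2.imread("pics/top0.png")
cv2.imwrite("pics/topc.png",cv2.resize(im[170:290,210:380],None,fx=4.7,fy=4.7,interpolation=cv2.INTER_CUBIC))
E
```

```text
(no output)
```

View pics/topc.png

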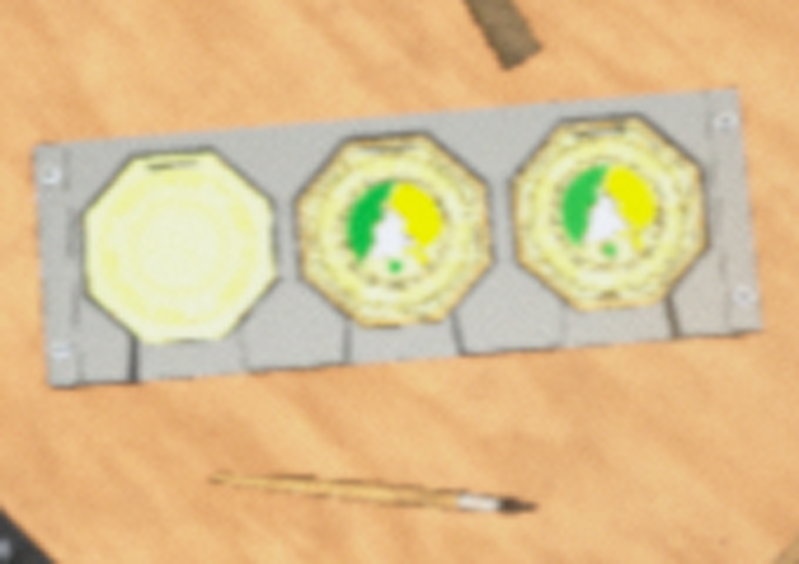

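The crop shows the plain medal centred at about (180,247) with its slot at the far (upper) side, and the notch below it. Board corners: (36,145), (739,90), (762,332), (51,386).

Run:
```python
from cell import arm
from h import *
from scipy.optimize import least_squares
c=arm.calibration("top")
px=np.array([(36,145),(739,90),(762,332),(51,386),(180,247),(395,229),(611,211)])/4.7+[209.6,169.6]
b=np.array([(59,172),(59,-172),(-59,-172),(-59,172),(0,104),(0,0),(0,-104)])/1000.
w=np.array([onz(c,*p,.028) for p in px]); 
f=lambda q:(b@np.array([[np.cos(q[2]),np.sin(q[2])],[-np.sin(q[2]),np.cos(q[2])]])+q[:2]-w[:,:2]).ravel()
s=least_squares(f,[.5,-.1,0]);q=s.x;print(q,np.round(f(q).reshape(-1,2)*1e3,1))
Rz=R.from_euler('z',q[2]);B=lambda p:Rz.apply(p)+[q[0],q[1],0]
for n,p in dict(med=(0,.104,.028),press=(-.040,.104,.028),far=(.045,.104,.028)).items():print(n,np.round(B(np.array(p)),4), np.round(proj(arm.calibration("side"),B(np.array(p))),1))
m=R.from_rotvec(arm.observe()["ee_rot"]).as_matrix();print(m.round(3))
for n,u,v,z in [("white",176,209,.042),("resin",142,173,.055),("brass",244,153,.01),("brushL",255,271,.01),("brushR",323,277,.01)]:print(n,onz(c,u,v,z).round(3))
w=arm.calibration("wrist");print(w["xyz"],R.from_rotvec(w["orientation"]).as_matrix().round(2))
```

```text
[ 0.47638895 -0.13813695  0.05886012] [[ 2.   1.5]
 [ 2.4 -1. ]
 [ 1.6 -1.6]
 [ 1.1  1.6]
 [-1.8 -0.2]
 [-2.4 -0.2]
 [-2.9 -0.1]]
med [ 0.4703 -0.0343  0.028 ] [[277.2 244.2]]
press [ 0.4303 -0.0367  0.028 ] [[294.2 249.2]]
far [ 0.5152 -0.0317  0.028 ] [[258.6 238.7]]
[[ 0.951  0.31  -0.001]
 [ 0.31  -0.951  0.001]
 [-0.    -0.001 -1.   ]]
white [0.504 0.127 0.042]
resin [0.585 0.201 0.055]
brass [ 0.637 -0.025  0.01 ]
brushL [ 0.362 -0.048  0.01 ]
brushR [ 0.346 -0.202  0.01 ]
[ 0.26868117 -0.5686991   0.38298663] [[ 0.31  0.91  0.28]
 [-0.95  0.3   0.09]
 [-0.   -0.29  0.96]]
```

The board fit agrees within about 2 mm, and the predicted side-view medal centre of (277,244) matches the picture. The press spot is near (0.430, -0.037). The closed fingers should be about 38 mm along y, which fits the notch. Next I turn the wrist, shut the claw and travel at height.

```bash
python3 -m pendant '{"slide":[[0,0,0],[0,0,0],[0,0,0],[0.045,-0.09,0],[0.045,-0.09,0],[0.045,-0.09,0],[0.045,-0.09,0],[0.045,-0.09,0],[0.045,-0.09,0],[0.045,-0.09,0]],"dr":[[0,0,0.71],[0,0,0.71],[0,0,0.71],[0,0,0],[0,0,0],[0,0,0],[0,0,0],[0,0,0],[0,0,0],[0,0,0]],"claw":[0,0,0,0,0,0,0,0,0,0]}' 20
python3 -m pendant '{"slide":[[0.045,-0.09,0],[0.045,-0.09,0],[0.045,-0.09,0],[0.045,-0.09,0],[0.045,-0.09,0],[0.045,-0.09,0],[0.045,-0.09,0],[0.045,-0.09,0],[0.045,-0.09,0],[0.045,-0.09,0]],"dr":[[0,0,0],[0,0,0],[0,0,0],[0,0,0],[0,0,0],[0,0,0],[0,0,0],[0,0,0],[0,0,0],[0,0,0]],"claw":[0,0,0,0,0,0,0,0,0,0]}'
```

```text
clock: 1.1
position: [0.2772, -0.3984, 0.2265]
ee_rot: [-3.14, -0.094, 0.001]
force: [0.4, 0.1, -0.3]
width: 0.18
gripper_force: 0.0
clock: 2.1
position: [0.3956, -0.1209, 0.2266]
ee_rot: [3.14, 0.094, -0.001]
force: [0.5, -0.3, -1.4]
width: 0.004
gripper_force: 0.0
```

```bash
python3 -m pendant '{"slide":[[0.044,-0.091,0],[0.044,-0.091,0],[0.044,-0.091,0],[0,0,0.09],[0,0,0.09],[0,0,0.09],[0,0,0.09],[0,0,0.09],[0,0,0]],"dr":[[0,0,0],[0,0,0],[0,0,0],[0,0,0],[0,0,0],[0,0,0],[0,0,0],[0,0,0],[0,0,0]],"claw":[0,0,0,0,0,0,0,0,0]}'
python3 - <<'E'
from cell import arm
from h import *
s=arm.observe();print(s["position"],s["force"])
a=arm.get_image("wrist")[:,:,::-1];cv2.imwrite("pics/w1.png",a)
b=arm.get_image("side")[:,:,::-1];cv2.imwrite("pics/s1.png",cv2.resize(b[130:310,180:400],None,fx=3.3,fy=3.3,interpolation=cv2.INTER_CUBIC))
c=arm.calibration("wrist")
for p in [s["position"],(.430,-.037,.028),(.432,-.037,.028)]:print(proj(c,p).round(1),((proj(arm.calibration("side"),p)-[180,130])*3.3).round(1))
E
```

```text
clock: 3.0
position: [0.4277, -0.038, 0.0891]
ee_rot: [-3.14, -0.095, 0.009]
force: [0.4, -0.2, 0.4]
width: 0.006
gripper_force: 0.0
[ 0.42768656 -0.03804381  0.08911634] [ 0.41632218 -0.22354354  0.41625616]
[[284.6 268. ]] [[383.6 327.7]]
[[283.  224.8]] [[377.5 393.1]]
[[283.2 222.1]] [[374.7 392.1]]
```

View pics/w1.png

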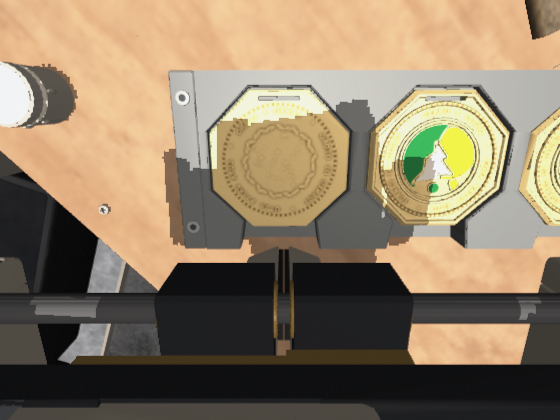

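View pics/s1.png

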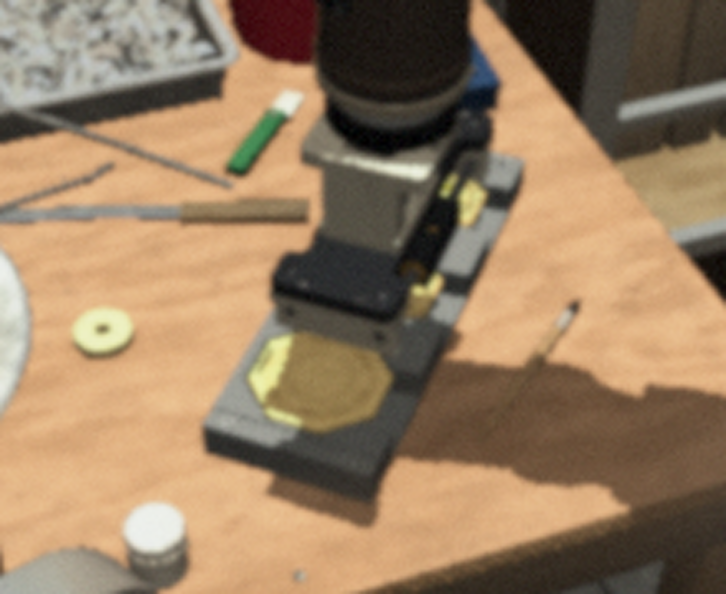

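The wrist view shows the medal's front rim at v≈226 (middle u≈280), its far rim at v≈86, and the notch from u≈245 to 318. The fingertips are at (284,250). The side view shows no contact.

Run:
```python
from cell import arm
from h import *
c=arm.calibration("wrist")
for n,u,v in [("front",280,226),("far",280,86),("left",209,155),("right",350,155),("notchL",243,247),("notchR",319,247)]:print(n,onz(c,u,v,.028).round(4))
print(arm.observe()["position"])
```

```text
front [ 0.429  -0.0349  0.028 ]
far [ 0.5211 -0.0297  0.028 ]
left [0.4757 0.0145 0.028 ]
right [ 0.4813 -0.0781  0.028 ]
notchL [ 0.4115 -0.0094  0.028 ]
notchR [ 0.4148 -0.0637  0.028 ]
[ 0.42991434 -0.0379232   0.09189327]
```

```bash
python3 -m pendant '{"slide":[[0.009,-0.008,0.03],[0,0,0.03],[0,0,0.03],[0,0,0.03],[0,0,0.03],[0,0,0.03],[0,0,0],[0,0,0]],"dr":[[0,0,0],[0,0,0],[0,0,0],[0,0,0],[0,0,0],[0,0,0],[0,0,0],[0,0,0]],"claw":[0,0,0,0,0,0,0,0]}'
python3 -m pendant '{"slide":[[0,0,0.005],[0,0,0.005],[0,0,0.005],[0,0,0.005],[0,0,0],[0,0,0]],"dr":[[0,0,0],[0,0,0],[0,0,0],[0,0,0],[0,0,0],[0,0,0]],"claw":[0,0,0,0,0,0]}'
```

```text
clock: 3.9
position: [0.4326, -0.0354, 0.0375]
ee_rot: [-3.14, -0.095, 0.001]
force: [0.3, -0.8, 0.1]
width: 0.005
gripper_force: 0.0
clock: 4.5
position: [0.4328, -0.0355, 0.0317]
ee_rot: [3.14, 0.094, -0.0]
force: [0.6, 0.4, -1.0]
width: 0.003
gripper_force: 0.0
```

```bash
python3 -m pendant '{"slide":[[0,0,0.003],[0,0,0.003],[0,0,0.003],[0,0,0.003],[0,0,0.003],[0,0,0.003],[0,0,0.003],[0,0,0],[0,0,0],[0,0,0]],"dr":[[0,0,0],[0,0,0],[0,0,0],[0,0,0],[0,0,0],[0,0,0],[0,0,0],[0,0,0],[0,0,0],[0,0,0]],"claw":[0,0,0,0,0,0,0,0,0,0]}'
python3 - <<'E'
from cell import arm
from h import *
s=arm.observe();print(s["position"],s["force"])
cv2.imwrite("pics/w2.png",arm.get_image("wrist")[:,:,::-1])
c=arm.calibration("wrist")
for z in(.028,.035,.038,.041):print(z,proj(c,[(.521,-.030,z),(.429,-.035,.028)]).round(1).tolist())
E
```

```text
clock: 5.5
position: [0.4327, -0.0355, 0.0254]
ee_rot: [3.14, 0.094, -0.0]
force: [-1.8, -0.6, 1.1]
width: 0.005
gripper_force: 0.6
[ 0.43270133 -0.03548949  0.02542768] [-1.82582983 -0.59112796  1.07075698]
0.028 [[284.5, 84.2], [283.3, 275.3]]
0.035 [[284.6, 83.0], [283.3, 275.3]]
0.038 [[284.6, 82.5], [283.3, 275.3]]
0.041 [[284.7, 81.9], [283.3, 275.3]]
```

View pics/w2.png

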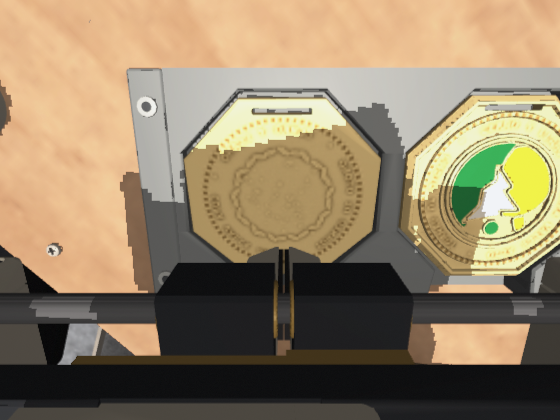

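The fingers touch the medal (about 1 N) and a gap has opened behind its far rim (v≈92-97), so it is starting to tip. I go about 3 mm deeper.

```bash
python3 -m pendant '{"slide":[[0,0,0.0025],[0,0,0.0025],[0,0,0.0025],[0,0,0.0025],[0,0,0],[0,0,0],[0,0,0]],"dr":[[0,0,0],[0,0,0],[0,0,0],[0,0,0],[0,0,0],[0,0,0],[0,0,0]],"claw":[0,0,0,0,0,0,0]}'
python3 - <<'E'
from cell import arm
from h import *
s=arm.observe();print(s["position"],s["force"])
a=arm.get_image("wrist")[:,:,::-1];b=arm.get_image("side")[:,:,::-1]
A=cv2.resize(a[60:300,100:400],(500,400));B=cv2.resize(b[200:290,230:315],(300,318),interpolation=cv2.INTER_CUBIC)
o=np.zeros((400,800,3),np.uint8);o[:,:500]=A;o[:318,500:]=B;cv2.imwrite("pics/m3.png",o)
E
```

```text
clock: 6.25
position: [0.4327, -0.0355, 0.0224]
ee_rot: [3.14, 0.094, -0.0]
force: [-1.2, 0.7, 1.7]
width: 0.004
gripper_force: 0.6
[ 0.43272632 -0.03547589  0.02242133] [-1.18799056  0.74192176  1.68950695]
```

View pics/m3.png

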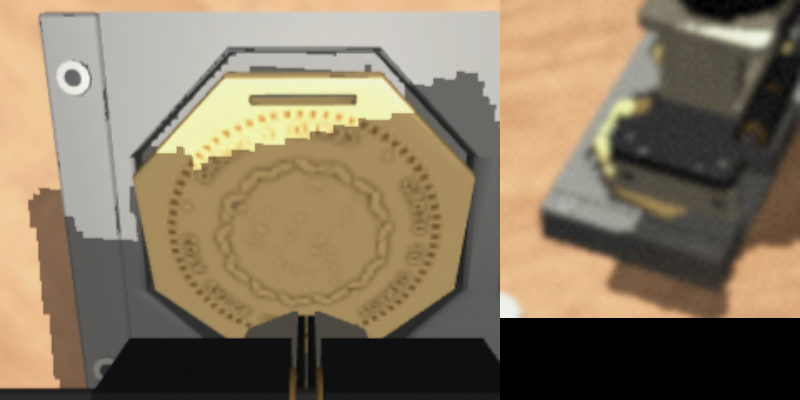

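The far edge is now clearly raised: the far rim is at v≈73 and the pocket edge at v≈50, with the side view showing the edge standing up. I check the tilt by fitting the octagon corners with PnP.

Run:
```python
from cell import arm
from h import *
c=arm.calibration("wrist");M=R.from_rotvec(c["orientation"]).as_matrix()@np.diag([1,-1,-1])
print(arm.observe()["position"])
def fit(px,o):
    o=np.array(o,float)
    ok,r,t=cv2.solvePnP(o,np.array(px,float),c["K"],None,flags=cv2.SOLVEPNP_ITERATIVE)
    e=cv2.projectPoints(o,r,t,c["K"],None)[0][:,0]-px
    W=lambda p:(M@(cv2.Rodrigues(r)[0]@np.array(p)+t[:,0])+c["xyz"]).round(4)
    print("err",np.abs(e).max().round(1),"ctr",W([0,0,0]),"far",W([0,.045,0]),"press",W([0,-.04,0]))
a,h=.045,.01864
px=np.array([(228,73),(378,73),(134,180),(475,180),(153,293),(460,293)])/1.6667+[100,60]
fit(px,[(-h,a,0),(h,a,0),(-a,h,0),(a,h,0),(-a,-h,0),(a,-h,0)])
for z in (.028,.036,.042):print(z,onz(c,100+305/1.6667,60+73/1.6667,z), "pocket far",onz(c,100+305/1.6667,60+49/1.6667,.028))
```

```text
[ 0.43276244 -0.03546639  0.02246036]
err 2.0 ctr [ 0.4685 -0.0324  0.0294] far [ 0.5124 -0.0293  0.039 ] press [ 0.4295 -0.0351  0.0208]
0.028 [ 0.51287568 -0.02981178  0.028     ] pocket far [ 0.51873074 -0.0294623   0.028     ]
0.036 [ 0.51278568 -0.02982021  0.036     ] pocket far [ 0.51873074 -0.0294623   0.028     ]
0.042 [ 0.51271818 -0.02982653  0.042     ] pocket far [ 0.51873074 -0.0294623   0.028     ]
```

The PnP fit gives the far edge at about 39 mm, the press spot at about 21 mm and a slide of about 4 mm. This agrees with the fingertip depth. One small extra press adds margin, then I check that it is steady and hand in.

```bash
python3 -m pendant '{"slide":[[0,0,0.002],[0,0,0],[0,0,0],[0,0,0],[0,0,0]],"dr":[[0,0,0],[0,0,0],[0,0,0],[0,0,0],[0,0,0]],"claw":[0,0,0,0,0]}'
python3 - <<'E'
from cell import arm
import numpy as np
g=[arm.get_image("wrist").astype(int) for _ in range(5)]
print(abs(g[0]-g[-1]).mean(),arm.observe()["force"],arm.observe()["position"])
r=g[-1][80:130,283].sum(1);print(r.tolist())
print(arm.sign_off())
E
```

```text
clock: 6.85
position: [0.4328, -0.0355, 0.0218]
ee_rot: [3.14, 0.094, 0.0]
force: [-1.4, 0.0, 1.3]
width: 0.002
gripper_force: 0.6
0.4170110544217687 [-0.55117015  0.12657516  1.24503954] [ 0.43279011 -0.03548518  0.02182932]
[611, 612, 612, 613, 612, 614, 614, 573, 428, 387, 344, 224, 398, 567, 568, 568, 566, 566, 567, 567, 567, 505, 291, 291, 315, 373, 410, 432, 485, 610, 690, 685, 680, 675, 675, 672, 672, 668, 623, 396, 400, 403, 401, 400, 400, 512, 662, 663, 665, 668]
the job is handed in; nothing more can be done
None
```

The face-down medal in the left pocket is tipped and held by the fingertips at about 1 N, its strap-slot edge about 11 mm above the board's face by camera estimate, and the job is handed in (no verdict was returned).

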